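# Sort tube adapters through a go/no-go bench gauge

## Task

Sort the three round tube adapters with the go/no-go gauge screwed to the bench: slide each one flat along the bench, never lifting it or tipping it over, in at the gauge's open end, and leave it standing in the deepest bay that it can reach without being forced. Too wide an adapter is stopped by the first gap (go) and stays wholly or mostly inside the front bay, a right one passes go and stays in the middle bay, and one so narrow that it also passes the second gap (no-go) stays in the end bay. Do not shift the jar, the stack of dishes or the tube rack.

Things in the scene. Friction and masses are not known exactly. Their poses are not given: they have to be found in the camera images.
- gauge: aluminium gauge fixed to the bench, open-topped, no floor: adapters slide on the bench inside it. Walls 24 mm high, 8 mm thick. Origin on the bench, centre of the middle bay; y runs along the lane from open to closed end, x across, z up. Inside 190 mm wide. Front bay y -165 (fully open end) to -65 mm, middle bay -65 to 65, end bay 65 to 185 (closed)
- go_gap (a point): point on the bench in the middle of the first gap (go), at gauge x 0, y -65 mm, axes as the gauge: 55 mm clear between two upright steel pins 12 mm in diameter, 28 mm high, in a cross wall. A 60 mm adapter pushed along x = 0 stops with its centre 13 mm before it; smaller ones pass
- no_go_gap (a point): the same for the second gap (no-go), at gauge x 0, y +65 mm: 45 mm clear. A 50 mm adapter stops with its centre 11 mm before it; a 40 mm one passes. A stopped adapter blocks a gap until drawn back and slid aside in its bay. Pushed harder than about 12 N it may wedge in the gap
- a_mid (a point): centre (half-way up) of a loose grey round plastic tube adapter: upright cylinder 36 mm tall, about 90 g, four small dark holes drawn on its top; z up. Its diameter is 40, 50 or 60 mm; one of each, whose start places are dealt at random; which is which is to be found with the gauge
- b_mid (a point): centre (half-way up) of a loose grey round plastic tube adapter: upright cylinder 36 mm tall, about 90 g, four small dark holes drawn on its top; z up. Its diameter is 40, 50 or 60 mm; one of each, whose start places are dealt at random; which is which is to be found with the gauge
- c_mid (a point): centre (half-way up) of a loose grey round plastic tube adapter: upright cylinder 36 mm tall, about 90 g, four small dark holes drawn on its top; z up. Its diameter is 40, 50 or 60 mm; one of each, whose start places are dealt at random; which is which is to be found with the gauge
- adapter_a: the same adapter as a_mid; origin at the centre of its underside
- adapter_b: the same adapter as b_mid; origin at the centre of its underside
- adapter_c: the same adapter as c_mid; origin at the centre of its underside
- jar: bystander: loose upright amber jar with a blue cap, 56 mm in diameter, 72 mm tall; origin at the centre of its underside
- dishes: bystander: loose stack of three clear petri dishes, 90 mm in diameter, 41 mm tall; origin at the centre of its underside
- rack: bystander: loose purple tube rack, 90 mm (its x) by 130 mm (its y), 42 mm tall; origin at the centre of its underside
Mind the look-alikes: they are no part of the job. Leave any green look-alike of the adapter_b alone.

How it is judged:
By the outcome, as a careful person would: the job done as asked, in the order asked, and still so for the second after the job is handed in, with the robot touching nothing.
It also fails if it takes over 72 s, if anything falls off the work surface, if the arm or the gripper's body presses on something with over 40 N, if the wrist force passes 120 N, or if a joint passes its speed limit or range.

## Robot

A 6-joint arm with a two-finger parallel gripper is mounted at the origin on the work surface. World frame = base frame: x ahead of the robot, y to its left, z up, the work surface at z = 0. Lengths are in m, angles in degrees, forces in N, time in s.
With the tool pointing down it reaches from about 0.3 to 0.825 m from the base axis. Payload 5.4 kg.
Tool frame: the origin (TCP) lies at the very end of the fingers, on their centre line; the grasp point (between the pads) lies 19 mm behind it (arm.pinch_z is the distance from the TCP to the grasp point, in m); z points along the fingers, y is the line along which they close (so a half turn about z gives the same grasp; the last joint's range is limited). The gripper opens to 92 mm and grips with 3 to 60 N. Pads are 20 mm wide; open, the fingers measure 128 mm over their backs; the gripper's body (75 mm by 189 mm) begins 69 mm behind the grasp point.
Start: joints at [58.035, 9.076, 91.501, -0, 79.423, -12.038], TCP at [0.196, 0.541, 0.187] pointing down, gripper open.
Joint ranges: [-166.64, 166.64], [-54.1, 131.32], [10.49, 154.53], [-73.88, 253.88], [9.74, 151.15], [-171.62, 171.62]. Speed limits (degrees/s): [147.25, 147.25, 180, 180, 180, 180].

## Interface

Orientations are given as a 3x3 rotation matrix whose columns are the frame's x, y, z axes.
In Python, from cell import arm gives the robot as it stands.
- The arm moves only by the shell command python3 -m creep 'ROWS' [OPENING] [FORCE]. ROWS is JSON, one flat list of numbers, 6 for each row, row after row: the shift along the tool's x, y, z as a fraction of full scale, then the turn, a rotation vector about the tool's x, y, z as a fraction of full scale. A call has 1 to 20 rows; each row is the pose to reach, as a shift and turn from the pose commanded when the call began, along the tool's axes at that moment, turning the shorter way round; what a row does not reach only later rows make up. Full scale, the value 1, is 0.2 m for a shift and pi rad for a turn. A row lasts 1/12 s, in which the tool goes at most 41.7 mm and 7.16 degrees, less where a joint would pass 70% of its speed; a pose out of reach is approached as far as the arm can. A call with a number of a shift or a turn outside -1 to 1 is refused whole. A call with a gripper value outside its range is refused whole. OPENING is the opening, from -1 (shut) to 1 (fully open), set as the call begins (- or left out, the last holds). The fingers move at their own pace and stop on an object; FORCE is the grip in N (left out, the last holds). Time passes only in rows, so rows that repeat a pose let the fingers close. It gives the time, the measured TCP pose, the force, the opening and the grip force at its end, in the units of the state.
- arm.sense(): the state, without advancing time (a new reading comes with each control period).
- arm.camera(name): name is "side" or "top"; returns a dict with "frame" (384x512x3 uint8, red, green, blue), "intrinsics" (3x3 intrinsics, pixels), "eye" and "attitude" of the camera in the world. Camera axes: x right, y down, z forward; pixel columns grow to the right and rows downward; lengths in m; the calibration is good to about 2 mm. A picture is of the moment at which its call begins. There is no depth.
- arm.job_done(): hands the job in; it is judged then, once.
Trained networks look in a picture, given as the dict that the camera call returned (one of the last four; its "shot" number tells which), for a name from the list of things; names that differ only in an ending like _2 or _b are one class to them, and where a whole thing is asked for, a point or a joint stands for the part that bears it (a point fixed in the world has none). Each returns a list of dicts, best first, with "p" (0 to 1); they miss things now and then, are a little off and sometimes report something else, mostly with a low value. They report only what shows in the picture. A call takes as long as a camera call. They do not tell look-alikes from the thing itself.
- arm.search_frame(picture, name): "point" ([column, row] in pixels, amid what is visible of it).
The state is a dict: "t": time; "joints": joint angles; "qd": joint speeds; "effort": joint torques, N m; "position": TCP position; "ee_rot": TCP orientation; "contact_force": force on the tool from outside, world axes, zero at the start; "moment": the same for the moment, N m; "finger_gap": opening from 0.0 (shut) to 1.0 (fully open); "finger_force": force on a finger pad.
Only numpy, scipy, OpenCV 4.12 (cv2) and the standard library are available. Lean on these libraries where they do the work, as an engineer would, in place of code of your own. Each camera call takes 0.05 s, during which the arm holds its last target. There are 200 camera calls.

## Working session

There is one attempt and no reset: what is moved stays moved. The work goes in short steps, Python scripts to look and compute and a shell command to move; the robot and the scene stay as the last step left them, time stands still between calls to the robot, and variables do not carry over. Pictures are saved under pics/ and viewed, at most 10 in all, crops included, and the job is handed in when it is done.

```bash
mkdir -p pics; ls; cat > h.py <<'E'
import numpy as np, cv2
from cell import arm
def px2w(c,p,z):
    K=np.array(c["intrinsics"]);R=np.array(c["attitude"]);e=np.array(c["eye"])
    d=R@np.linalg.solve(K,[p[0],p[1],1.]);return e+d*(z-e[2])/d[2]
def w2px(c,P):
    K=np.array(c["intrinsics"]);R=np.array(c["attitude"]);e=np.array(c["eye"])
    q=K@(R.T@(np.array(P)-e));return q[:2]/q[2]
def save(c,n): cv2.imwrite("pics/"+n,cv2.cvtColor(np.asarray(c["frame"]),cv2.COLOR_RGB2BGR))
E
python3 - <<'E'
from h import *
print(arm.sense())
for n in("top","side"):
    c=arm.camera(n);save(c,n+"0.png");print(n,c["eye"],c["attitude"],c["intrinsics"])
    for k,z in(("gauge",0),("a_mid",.018),("go_gap",0),("no_go_gap",0),("jar",.036),("rack",.02),("dishes",.02)):
        for r in arm.search_frame(c,k)[:5]: print(k,np.round(r["point"]),round(r["p"],2),px2w(c,r["point"],z).round(3))
E
```

```text
pics
{'t': 0.0, 'joints': array([ 5.80345018e+01,  9.11195856e+00,  9.15725004e+01, -1.78237527e-03,
        7.94238916e+01, -1.20376645e+01]), 'qd': array([-0.01574563, -0.03494689,  0.01700121, -0.09704443, -0.02197214,
        0.03714581]), 'effort': array([-3.81503905e-04, -3.85546267e+01, -3.22122753e+01,  7.03644147e-02,
        3.73459153e-02, -1.26071654e-04]), 'position': array([0.19563612, 0.53996211, 0.18572291]), 'ee_rot': array([[-9.40124441e-01,  3.40829992e-01, -9.75206839e-04],
       [ 3.40831192e-01,  9.40123115e-01, -1.62051269e-03],
       [ 3.64495164e-04, -1.85586450e-03, -9.99998211e-01]]), 'contact_force': array([ 0.02194791, -0.01841573,  0.31485057]), 'moment': array([-0.03025197,  0.00930876,  0.02793019]), 'finger_force': 0.0, 'finger_gap': 1.0021302973618227}
top [ 0.43001236 -0.12478996  0.97757766] [[ 4.19063605e-03 -9.91465070e-01  1.30305231e-01]
 [-9.99696044e-01 -9.87828203e-04  2.46342000e-02]
 [-2.42952297e-02 -1.30368857e-01 -9.91167848e-01]] [[394.20947017   0.         253.45162215]
 [  0.         394.20947017 185.95049516]
 [  0.           0.  
[... 228 characters left out ...]
 -0.243  0.036]
rack [201.  84.] 0.82 [0.817 0.034 0.02 ]
dishes [289. 134.] 0.68 [ 0.686 -0.189  0.02 ]
side [0.11610608 0.37850762 0.45658174] [[-0.75842633 -0.3638292   0.54075671]
 [-0.65129867  0.39190472 -0.64978515]
 [ 0.02448571 -0.84500829 -0.53419233]] [[346.85481269   0.         252.95380515]
 [  0.         346.85481269 189.83918824]
 [  0.           0.           1.        ]]
gauge [145. 254.] 0.67 [0.579 0.134 0.   ]
a_mid [297. 160.] 0.89 [ 0.572 -0.356  0.018]
go_gap [147. 253.] 0.68 [0.579 0.13  0.   ]
no_go_gap [141. 253.] 0.96 [0.587 0.137 0.   ]
rack [123. 182.] 0.84 [0.808 0.034 0.02 ]
rack [303. 194.] 0.62 [ 0.462 -0.218  0.02 ]
dishes [224. 166.] 0.65 [ 0.69 -0.19  0.02]
```

View pics/top0.png

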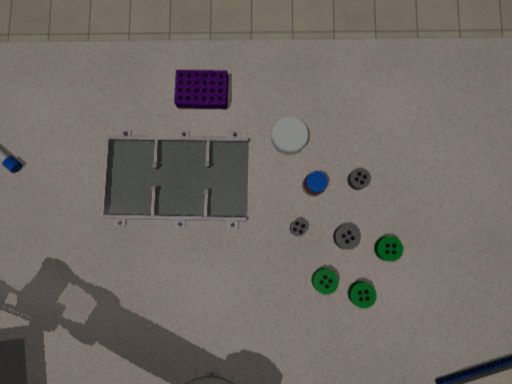

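View pics/side0.png

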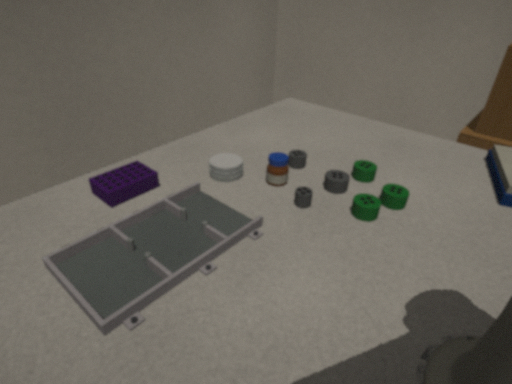

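The top view shows the gauge with its closed end at column 106 and open end at column 248. The candidates are three grey adapters at (299,227), (347,236) and (359,179). The look-alikes are the green ones at (325,281), (363,294) and (389,248), which stay put, plus the jar's blue cap at (316,182). I choose the three grey ones.

```bash
python3 - <<'E'
from h import *
for n,g in(("top",((299,227),(347,236),(359,179))),("side",((303,197),(336,181),(297,158)))):
    c=arm.camera(n);f=np.asarray(c["frame"]);im=cv2.medianBlur(f,3)
    hsv=cv2.cvtColor(im,cv2.COLOR_RGB2HSV)
    m=((hsv[...,2]<(105)) & (hsv[...,1]<60)).astype(np.uint8)
    m=cv2.morphologyEx(m,cv2.MORPH_OPEN,np.ones((3,3),np.uint8))
    nl,l,st,ce=cv2.connectedComponentsWithStats(m)
    for p in g:
        i=l[p[1]-4:p[1]+5,p[0]-4:p[0]+5].max();print(n,p,st[i],ce[i].round(1),px2w(c,ce[i],.036 if n=="top" else .018).round(4),"V prof",hsv[p[1],p[0]-18:p[0]+19:2,2])
    if n=="top":
        for p in((248,136),(247,218),(108,138),(104,217)): print("corner",px2w(c,p,.024).round(3))
        for p in((157,166),(154,187),(208,166),(206,190)): print("pin",px2w(c,p,.028).round(3))
        for p in((290,134),): print("dish",px2w(c,p,.041).round(3))
        print("jar",px2w(c,(316.5,181.5),.072).round(3))
        z=f[120:310,95:405];z=cv2.resize(z,None,fx=2.5,fy=2.5,interpolation=cv2.INTER_CUBIC)
        cv2.imwrite("pics/crop1.png",z[...,::-1])
E
```

```text
top (299, 227) [290 217  19  19 284] [298.9 226.3] [ 0.4575 -0.2095  0.036 ] V prof [123 125 126 125 109  72  63  49  68  72  58  35  63  73 122 124 122 124
 128]
top (347, 236) [333 222  28  28 610] [346.6 235.8] [ 0.4356 -0.3216  0.036 ] V prof [126 124  50  44  71  70  59  27  39  68  65  47  45  68  71  73 121 127
 127]
top (359, 179) [347 167  24  23 419] [358.5 178.4] [ 0.5723 -0.3534  0.036 ] V prof [125 124 123  75  35  67  66  26  26  63  61  56  56  66  69 124 129 125
 126]
corner [ 0.68  -0.087  0.024]
corner [ 0.477 -0.086  0.024]
corner [0.676 0.264 0.024]
corner [0.479 0.263 0.024]
pin [0.604 0.136 0.028]
pin [0.552 0.142 0.028]
pin [0.604 0.011 0.028]
pin [0.545 0.014 0.028]
dish [ 0.681 -0.19   0.041]
jar [ 0.56  -0.248  0.072]
side (303, 197) [294 186  19  23 365] [302.8 197.1] [ 0.4554 -0.2096  0.018 ] V prof [132 133 133 129 121  66  48  49  51  55  57  54  53  75 120 129 129 130
 128]
side (336, 181) [323 170  29  24 558] [336.1 181.4] [ 0.4339 -0.3259  0.018 ] V prof [131 130 120  74  46  47  49  54  56  59  63  65  60  59  60  77 120 129
 126]
side (297, 158) [288 150  19  19 320] [297.  158.9] [ 0.5752 -0.3603  0.018 ] V prof [111 110 109 108  94  53  49  52  56  57  58  56  56  69 120 130 130 129
 129]
```

View pics/crop1.png

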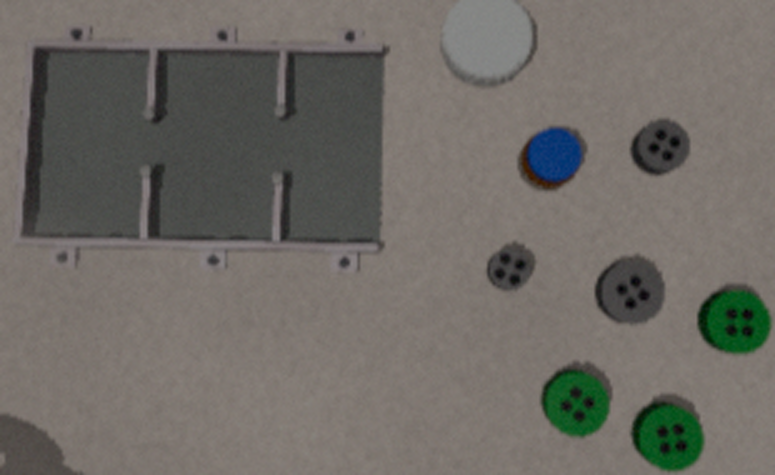

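```bash
cat >> h.py <<'E'
from scipy.spatial.transform import Rotation as Ro
def go(P,yaw=None,s=None):  # print fractions from the present pose to world P, tool y heading yaw (deg)
    s=s or arm.sense();R=np.array(s["ee_rot"]);p=np.array(s["position"])
    R=Ro.from_matrix(R).as_matrix()
    out=np.r_[R.T@(np.array(P)-p)/.2]
    if yaw is not None:
        a=np.radians(yaw);y=np.array([np.cos(a),np.sin(a),0]);z=np.array([0,0,-1.]);T=np.c_[np.cross(y,z),y,z]
        out=np.r_[out,Ro.from_matrix(R.T@T).as_rotvec()/np.pi]
    print(np.round(P,3),"->",out.round(4).tolist())
E
python3 - <<'E'
from h import *
c=arm.camera("top")
q=lambda u,v,z:px2w(c,(95+u/2.5,120+v/2.5),z)
g=[q(281,110,.028),q(278,177,.028)];n=[q(151,115,.028),q(146,170,.028)]
G=(g[0]+g[1])/2;N=(n[0]+n[1])/2
print("go",G,np.linalg.norm(g[0]-g[1]),"nogo",N,np.linalg.norm(n[0]-n[1]),np.linalg.norm(G-N))
for a in((386,46),(380,248),(33,46),(18,238)):print(q(*a,.024))
for nm,P in (("go",G),("ng",N)): print(w2px(c,P))
a=np.degrees(np.arctan2(*(N-G)[[1,0]]));print("axis heading",a)
go([.457,-.210,.08],a);go([.457,-.210,.007],a)
E
```

```text
go [0.57596416 0.01296207 0.028     ] 0.0662835568818315 nogo [0.57684901 0.14191589 0.028     ] 0.05466642699372315 0.1289568608666099
[ 0.67432941 -0.09053828  0.024     ]
[ 0.47438193 -0.08584608  0.024     ]
[0.67504825 0.26306234 0.024     ]
[0.4830354  0.26772024 0.024     ]
[206.80267561 177.34024475]
[154.40364134 176.95994522]
axis heading 89.60685744576251
[ 0.457 -0.21   0.08 ] -> [-2.506, -3.0833, 0.5335, -0.0, -0.0, -0.1085]
[ 0.457 -0.21   0.007] -> [-2.506, -3.0833, 0.8985, -0.0, -0.0, -0.1085]
```

```bash
python3 -m creep '[-0.63,-0.77,0,0,0,0,-0.63,-0.77,0,0,0,0,-0.63,-0.77,0,0,0,0,-0.63,-0.77,0,0,0,0,-0.63,-0.77,0,0,0,0,-0.63,-0.77,0,0,0,0,-0.63,-0.77,0,0,0,0]' 1 5
python3 -m creep '[-0.63,-0.77,0,0,0,0,-0.63,-0.77,0,0,0,0,-0.63,-0.77,0,0,0,0,-0.63,-0.77,0,0,0,0,-0.63,-0.77,0,0,0,0,-0.63,-0.77,0,0,0,0,-0.63,-0.77,0,0,0,0]'
python3 -m creep '[-0.63,-0.77,0,0,0,0,-0.63,-0.77,0,0,0,0,-0.63,-0.77,0,0,0,0,-0.63,-0.77,0,0,0,0,-0.63,-0.77,0,0,0,0,-0.63,-0.77,0,0,0,0,-0.63,-0.77,0,0,0,0]'
python3 -c "
from h import *
go([.457,-.210,.08],89.5)"
```

```text
t: 1.53
position: [0.2626, 0.3521, 0.187]
ee_rot: [[-0.939, 0.344, 0.001], [0.344, 0.939, 0.001], [-0.0, 0.001, -1.0]]
contact_force: [0.3, -0.7, -0.2]
finger_gap: 1.001
finger_force: 0.0
t: 2.12
position: [0.3286, 0.1651, 0.187]
ee_rot: [[-0.939, 0.344, 0.0], [0.344, 0.939, 0.001], [-0.0, 0.001, -1.0]]
contact_force: [0.1, -0.2, -0.0]
finger_gap: 1.001
finger_force: 0.0
t: 2.7
position: [0.3945, -0.0216, 0.1866]
ee_rot: [[-0.94, 0.341, -0.001], [0.341, 0.94, 0.001], [0.001, 0.001, -1.0]]
contact_force: [-1.2, 1.1, -0.6]
finger_gap: 0.995
finger_force: 0.0
[ 0.457 -0.21   0.08 ] -> [-0.6159, -0.7796, 0.5314, 0.0004, -0.0003, -0.108]
```

```bash
python3 -m creep '[-0.62,-0.78,0.2,0,0,-0.108,-0.62,-0.78,0.2,0,0,-0.108,-0.62,-0.78,0.2,0,0,-0.108,-0.62,-0.78,0.2,0,0,-0.108,-0.62,-0.78,0.2,0,0,-0.108,-0.62,-0.78,0.2,0,0,-0.108,-0.62,-0.78,0.53,0,0,-0.108,-0.62,-0.78,0.53,0,0,-0.108,-0.62,-0.78,0.53,0,0,-0.108,-0.62,-0.78,0.53,0,0,-0.108]'
python3 - <<'E'
from h import *
go([.457,-.210,.008],89.5)
c=arm.camera("side");f=np.asarray(c["frame"]);z=cv2.resize(f[110:260,200:400],None,fx=3,fy=3,interpolation=cv2.INTER_CUBIC);cv2.imwrite("pics/near1.png",z[...,::-1])
E
```

```text
t: 3.53
position: [0.4572, -0.2083, 0.0799]
ee_rot: [[-1.0, 0.005, -0.002], [0.005, 1.0, 0.003], [0.002, 0.003, -1.0]]
contact_force: [-0.6, -0.7, 0.3]
finger_gap: 1.001
finger_force: 0.0
[ 0.457 -0.21   0.008] -> [0.0, -0.0096, 0.3597, 0.0008, -0.0008, 0.0011]
```

View pics/near1.png

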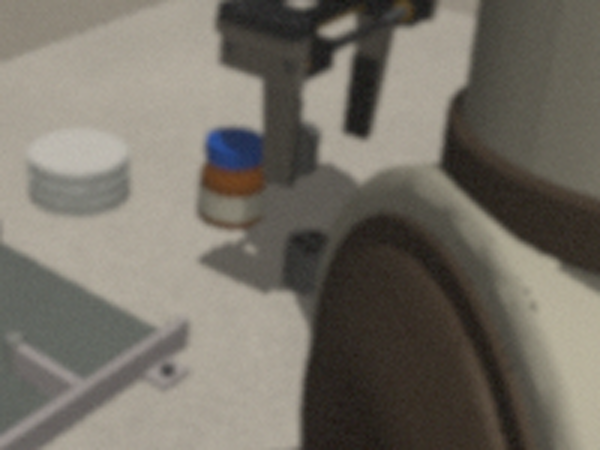

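The open gripper hangs above the small adapter, seen at crop pixel (310,260), or image (303,197). The jar is clear behind it. Next I descend and grip lightly.

```bash
python3 -m creep '[0,0,0.2,0,0,0,0,0,0.36,0,0,0,0,0,0.36,0,0,0,0,0,0.36,0,0,0,0,0,0.36,0,0,0]'
python3 -m creep '[0,0,0,0,0,0,0,0,0,0,0,0,0,0,0,0,0,0,0,0,0,0,0,0,0,0,0,0,0,0,0,0,0,0,0,0,0,0,0,0,0,0,0,0,0,0,0,0]' -0.4 5
python3 - <<'E'
from h import *
s=arm.sense();print(s["finger_gap"]*92,s["position"])
go([.5755,-.13,s["position"][2]],89.5)
E
```

```text
t: 4.0
position: [0.4595, -0.2125, 0.0117]
ee_rot: [[-1.0, 0.008, 0.004], [0.008, 1.0, -0.003], [-0.004, -0.003, -1.0]]
contact_force: [0.3, -0.5, 1.7]
finger_gap: 1.0
finger_force: 0.0
t: 4.67
position: [0.4572, -0.2115, 0.0086]
ee_rot: [[-1.0, 0.009, -0.0], [0.009, 1.0, 0.0], [0.0, 0.0, -1.0]]
contact_force: [1.1, -0.1, -0.8]
finger_gap: 0.444
finger_force: 0.0
40.80377831667403 [ 0.45723633 -0.21150566  0.00864175]
[ 0.576 -0.13   0.009] -> [-0.5878, 0.4126, -0.0, 0.0, -0.0, 0.0001]
```

```bash
python3 -m creep '[0,0,0,0,0,0,0,0,0,0,0,0,-0.03,0.03,0,0,0,0,-0.08,0.08,0,0,0,0,-0.15,0.14,0,0,0,0,-0.22,0.2,0,0,0,0,-0.29,0.26,0,0,0,0,-0.36,0.3,0,0,0,0,-0.43,0.34,0,0,0,0,-0.49,0.38,0,0,0,0,-0.54,0.4,0,0,0,0,-0.57,0.41,0,0,0,0,-0.585,0.41,0,0,0,0,-0.585,0.41,0,0,0,0,-0.585,0.41,0,0,0,0]'
python3 - <<'E'
from h import *
s=arm.sense();print(s["finger_gap"]*92,s["finger_force"])
go([.576,-.05,.0086],89.5)
c=arm.camera("top");f=np.asarray(c["frame"]);z=cv2.resize(f[120:250,95:345],None,fx=3,fy=3,interpolation=cv2.INTER_CUBIC);cv2.imwrite("pics/near2.png",z[...,::-1])
E
```

```text
t: 5.92
position: [0.5747, -0.1306, 0.0086]
ee_rot: [[-1.0, 0.009, -0.001], [0.009, 1.0, 0.0], [0.001, 0.0, -1.0]]
contact_force: [-0.8, -0.2, 0.8]
finger_gap: 0.299
finger_force: 0.0
27.5081289808149 0.0
[ 0.576 -0.05   0.009] -> [-0.0031, 0.4032, -0.0002, 0.0, -0.0002, 0.0]
```

View pics/near2.png

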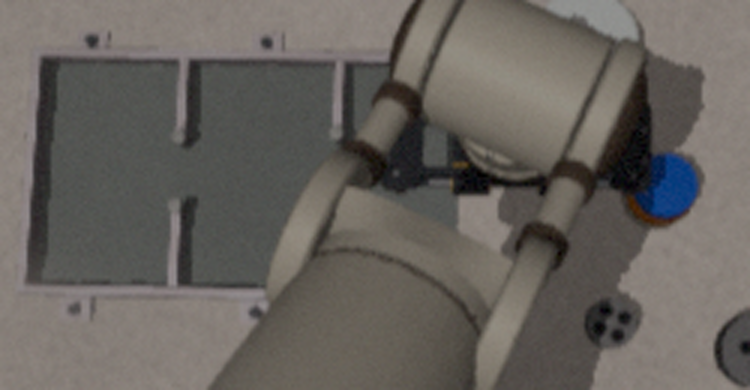

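The picture shows an empty gripper above the gauge mouth. The small adapter is still at about pixel (299,227) and wasn't held, so I measure it again.

```bash
python3 - <<'E'
from h import *
c=arm.camera("top");f=np.asarray(c["frame"])
g=cv2.cvtColor(f,cv2.COLOR_RGB2GRAY)
for r in range(214,242,2): print(r,g[r,284:316:1].tolist())
for r in arm.search_frame(c,"a_mid")[:4]: print(r["point"],r["p"],px2w(c,r["point"],.036))
print(w2px(c,(.4575,-.2095,.036)))
s=arm.camera("side");print([(np.round(r["point"]),px2w(s,r["point"],.018).round(3)) for r in arm.search_frame(s,"a_mid")])
print(w2px(s,(.457,-.2083,.0799)),w2px(s,(.457,-.2083+.046,.0799)),w2px(s,(.457,-.2083-.046,.0799)), arm.sense()["finger_gap"])
E
```

```text
214 [81, 74, 79, 76, 79, 83, 79, 82, 79, 79, 81, 79, 77, 73, 78, 82, 89, 115, 129, 128, 126, 130, 133, 132, 130, 129, 130, 133, 129, 130, 132, 128]
216 [83, 79, 75, 82, 78, 82, 78, 79, 74, 76, 78, 80, 81, 79, 80, 79, 87, 111, 129, 129, 128, 129, 132, 130, 128, 126, 128, 130, 128, 130, 129, 131]
218 [77, 75, 78, 79, 79, 78, 78, 77, 77, 78, 83, 77, 76, 78, 77, 79, 82, 80, 79, 80, 92, 130, 129, 132, 132, 131, 133, 131, 131, 131, 132, 131]
220 [82, 74, 77, 78, 79, 78, 74, 80, 77, 71, 65, 49, 56, 49, 65, 75, 77, 77, 77, 72, 80, 82, 86, 108, 127, 130, 132, 132, 133, 130, 128, 127]
222 [79, 80, 80, 83, 76, 78, 78, 64, 51, 45, 46, 24, 6, 18, 41, 62, 75, 76, 78, 77, 75, 78, 79, 81, 90, 123, 127, 131, 129, 129, 131, 131]
224 [78, 79, 83, 79, 77, 73, 52, 40, 40, 46, 39, 20, 4, 16, 32, 62, 73, 53, 43, 37, 54, 64, 70, 79, 81, 108, 123, 128, 127, 129, 130, 134]
226 [81, 82, 81, 80, 78, 75, 39, 45, 47, 44, 34, 40, 43, 69, 79, 76, 68, 28, 15, 20, 34, 59, 73, 71, 91, 128, 131, 127, 124, 126, 126, 129]
228 [80, 78, 79, 74, 74, 63, 34, 42, 40, 17, 1, 7, 36, 74, 83, 76, 78, 76, 65, 64, 66, 80, 78, 75, 1
[... 532 characters left out ...]
07, 111, 112, 115, 125, 127, 126, 126, 128, 131, 132, 131, 131, 129, 126, 127, 128, 131]
238 [80, 75, 77, 79, 77, 75, 78, 78, 78, 79, 84, 110, 127, 124, 123, 124, 125, 126, 127, 128, 129, 129, 127, 127, 128, 129, 130, 130, 129, 131, 127, 131]
240 [81, 77, 79, 77, 80, 78, 74, 81, 80, 84, 110, 126, 127, 128, 131, 128, 128, 126, 126, 131, 130, 127, 124, 121, 124, 127, 127, 126, 126, 124, 127, 126]
[359.5, 177.3] 0.62 [ 0.57499961 -0.35598867  0.036     ]
[298.8609174  226.26018342]
[(array([297., 159.]), array([ 0.576, -0.362,  0.018])), (array([302., 196.]), array([ 0.46 , -0.211,  0.018]))]
[304.70692069 173.6915983 ] [292.70538228 181.52137825] [315.80798263 166.44928742] 0.29942680429660046
```

```bash
python3 - <<'E'
from h import *
s=arm.sense();P=s["position"];print(P)
c=arm.camera("side");f=np.asarray(c["frame"]).copy()
x0,y0=130,110
z=cv2.resize(f[y0:y0+150,x0:x0+200],None,fx=4,fy=4,interpolation=cv2.INTER_CUBIC)
for dz,col in((0,(255,0,0)),(.03,(0,255,0))):
    for dy in(-.014,.014):
        p=w2px(c,P+[0,dy,dz]);print(dz,dy,p);cv2.circle(z,tuple(int(v) for v in ((p-[x0,y0])*4)),4,col,1)
cv2.imwrite("pics/tip.png",z[...,::-1])
E
```

```text
[ 0.5746314  -0.13076347  0.0087182 ]
0 -0.014 [245.44059238 192.58610506]
0 0.014 [237.45302748 197.35255197]
0.03 -0.014 [245.60625709 181.80083914]
0.03 0.014 [237.46107005 186.41616058]
```

View pics/tip.png

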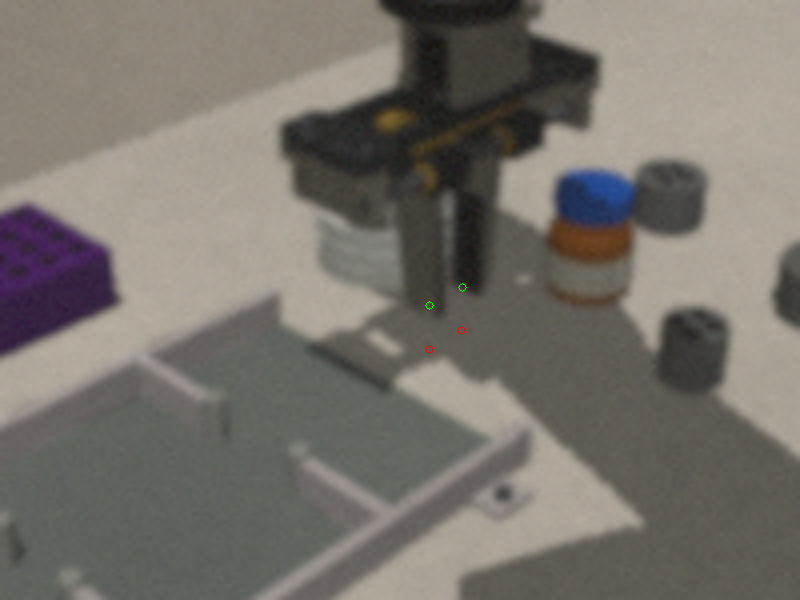

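The fingertips (crop rows 290–310) sit about 30 mm above the reported TCP (red marks). They match the green marks drawn at +30 mm, so the reported z is off and the fingers closed above the adapter. I'll probe downward here, in the free space at the gauge mouth.

```bash
python3 -m creep '[0,0,0.03,0,0,0,0,0,0.06,0,0,0,0,0,0.09,0,0,0,0,0,0.1,0,0,0,0,0,0.1,0,0,0]'
python3 -m creep '[0,0,0.01,0,0,0,0,0,0.02,0,0,0,0,0,0.02,0,0,0]'
python3 - <<'E'
from h import *
P=arm.sense()["position"]
t=arm.camera("top");print("top body mid pred",w2px(t,[.5747,-.131,.15]),w2px(t,[.5747,-.131-.0945,.12]),w2px(t,[.5747,-.131+.0945,.12]))
c=arm.camera("side");f=np.asarray(c["frame"]).copy()
x0,y0=200,140
z=cv2.resize(f[y0:y0+75,x0:x0+100],None,fx=6,fy=6,interpolation=cv2.INTER_CUBIC)
for dz,col in((0,(255,0,0)),(.03,(0,255,0))):
    for dy in(-.014,.014):
        p=w2px(c,P+[0,dy,dz]);cv2.circle(z,tuple(int(v) for v in ((p-[x0,y0])*6)),4,col,1)
cv2.imwrite("pics/tip2.png",z[...,::-1])
E
```

```text
t: 6.63
position: [0.574, -0.1301, -0.0126]
ee_rot: [[-1.0, 0.009, -0.002], [0.009, 1.0, 0.001], [0.002, 0.001, -1.0]]
contact_force: [-0.3, -0.3, -0.3]
finger_gap: 0.301
finger_force: 0.0
t: 6.88
position: [0.5749, -0.1305, -0.0156]
ee_rot: [[-1.0, 0.009, -0.0], [0.009, 1.0, 0.0], [0.0, 0.0, -1.0]]
contact_force: [-0.1, 0.7, 0.2]
finger_gap: 0.3
finger_force: 0.0
top body mid pred [266.10094112 169.24354744] [309.01777037 171.5941059 ] [223.20960301 171.58634806]
```

View pics/tip2.png

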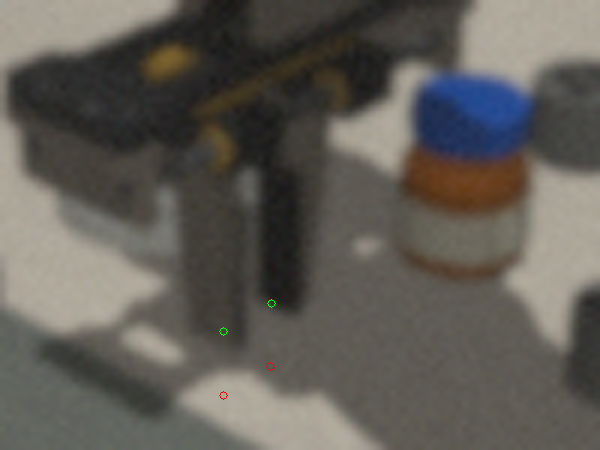

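```bash
for i in 1 2; do python3 -m creep '[0,0,0.01,0,0,0,0,0,0.01,0,0,0,0,0,0.01,0,0,0]' | grep -E "pos|contact"; done
python3 -m creep '[0,0,0.01,0,0,0,0,0,0.01,0,0,0,0,0,0.01,0,0,0]' | grep -E "pos|contact"; python3 -m creep '[0,0,0.01,0,0,0,0,0,0.01,0,0,0,0,0,0.01,0,0,0]' | grep -E "pos|contact"
```

```text
position: [0.5749, -0.1305, -0.0174]
contact_force: [-0.4, -0.2, -0.5]
position: [0.5749, -0.1305, -0.0194]
contact_force: [0.0, 0.6, 0.2]
position: [0.5748, -0.1305, -0.0215]
contact_force: [1.2, 0.5, 0.7]
position: [0.5749, -0.1305, -0.0235]
contact_force: [-0.9, -0.1, -0.6]
```

```bash
for i in 1; do python3 -m creep '[0,0,0.01,0,0,0,0,0,0.01,0,0,0,0,0,0.01,0,0,0]' | grep -E "pos|contact"; python3 -m creep '[0,0,0.01,0,0,0,0,0,0.01,0,0,0,0,0,0.01,0,0,0]' | grep -E "pos|contact"; done
python3 - <<'E'
from h import *
P=arm.sense()["position"]
c=arm.camera("side");f=np.asarray(c["frame"]).copy()
x0,y0=200,140
z=cv2.resize(f[y0:y0+75,x0:x0+100],None,fx=6,fy=6,interpolation=cv2.INTER_CUBIC)
for z0,col in((0,(255,0,0)),(.02,(0,255,0))):
    for dy in(-.014,.014):
        p=w2px(c,[P[0],P[1]+dy,z0]);cv2.circle(z,tuple(int(v) for v in ((p-[x0,y0])*6)),4,col,1)
cv2.imwrite("pics/tip3.png",z[...,::-1])
E
```

```text
position: [0.5749, -0.1305, -0.0255]
contact_force: [-0.2, -0.0, 0.5]
position: [0.575, -0.1305, -0.0274]
contact_force: [-0.1, -0.3, 0.3]
```

View pics/tip3.png

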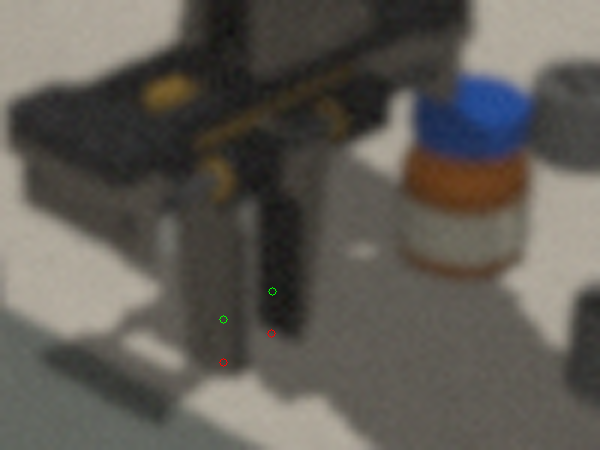

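Here the finger bottoms meet the z = 0 marks, so true tip height is the reported z plus about 30 mm, and x and y are good. Next I go back over the small adapter, open and descend to reported −0.023.

```bash
python3 -m creep '[0,0,-0.2,0,0,0,0,0,-0.4,0,0,0,0,0,-0.44,0,0,0,0.15,-0.1,-0.44,0,0,0,0.3,-0.2,-0.44,0,0,0,0.45,-0.3,-0.44,0,0,0,0.59,-0.405,-0.44,0,0,0,0.59,-0.405,-0.44,0,0,0,0.59,-0.405,-0.44,0,0,0,0.59,-0.405,-0.44,0,0,0,0.59,-0.405,-0.44,0,0,0]' 1 5
python3 -c "
from h import *
go([.456,-.2105,-.023],89.5)"
```

```text
t: 9.45
position: [0.4571, -0.2101, 0.0608]
ee_rot: [[-1.0, 0.008, 0.001], [0.008, 1.0, -0.0], [-0.001, -0.0, -1.0]]
contact_force: [0.9, -0.7, 0.3]
finger_gap: 0.997
finger_force: 0.0
[ 0.456 -0.21  -0.023] -> [0.0058, -0.0019, 0.4191, -0.0, 0.0002, 0.0004]
```

```bash
python3 -m creep '[0.005,0,0.15,0,0,0,0.005,0,0.3,0,0,0,0.005,0,0.4,0,0,0,0.005,0,0.42,0,0,0,0.005,0,0.42,0,0,0]' | grep -E "t:|pos|contact"
python3 -m creep '[0,0,0,0,0,0,0,0,0,0,0,0,0,0,0,0,0,0,0,0,0,0,0,0,0,0,0,0,0,0,0,0,0,0,0,0,0,0,0,0,0,0,0,0,0,0,0,0,0,0,0,0,0,0,0,0,0,0,0,0]' -0.4 5
python3 - <<'E'
from h import *
s=arm.sense();print(s["finger_gap"]*92,s["finger_force"])
go([.5755,-.13,s["position"][2]],89.5)
E
```

```text
t: 9.87
position: [0.4548, -0.209, -0.0247]
ee_rot: [[-1.0, 0.007, -0.003], [0.007, 1.0, 0.002], [0.003, 0.002, -1.0]]
contact_force: [0.8, 0.6, -0.3]
t: 10.7
position: [0.4553, -0.2103, -0.0232]
ee_rot: [[-1.0, 0.009, -0.0], [0.009, 1.0, 0.0], [0.0, 0.0, -1.0]]
contact_force: [-0.6, 1.6, 2.0]
finger_gap: 0.431
finger_force: 5.0
39.69415813164036 5.0001440942287445
[ 0.576 -0.13  -0.023] -> [-0.5977, 0.4069, 0.0001, 0.0001, -0.0, 0.0]
```

The grip stopped at 39.7 mm, so this is the 40 mm adapter. I drag it to the mouth.

```bash
python3 -m creep '[-0.03,0.03,0,0,0,0,-0.08,0.08,0,0,0,0,-0.15,0.14,0,0,0,0,-0.22,0.2,0,0,0,0,-0.29,0.26,0,0,0,0,-0.36,0.3,0,0,0,0,-0.43,0.34,0,0,0,0,-0.49,0.38,0,0,0,0,-0.54,0.4,0,0,0,0,-0.58,0.405,0,0,0,0,-0.598,0.405,0,0,0,0,-0.598,0.405,0,0,0,0,-0.598,0.405,0,0,0,0]'
python3 - <<'E'
from h import *
s=arm.sense()
go([.576,.012,-.0232],89.5);go([.5765,.05,-.0232],89.5)
E
```

```text
t: 11.78
position: [0.5762, -0.1306, -0.0233]
ee_rot: [[-1.0, 0.009, 0.001], [0.009, 1.0, -0.0], [-0.001, -0.0, -1.0]]
contact_force: [1.4, 0.8, 0.4]
finger_gap: 0.432
finger_force: 5.0
[ 0.576  0.012 -0.023] -> [0.0074, 0.7131, -0.0003, -0.0, 0.0005, -0.0]
[ 0.576  0.05  -0.023] -> [0.0066, 0.9031, -0.0003, -0.0, 0.0005, -0.0]
```

```bash
python3 -m creep '[0.003,0.05,0,0,0,0,0.005,0.1,0,0,0,0,0.007,0.15,0,0,0,0,0.007,0.2,0,0,0,0,0.007,0.25,0,0,0,0,0.007,0.3,0,0,0,0,0.007,0.35,0,0,0,0,0.007,0.4,0,0,0,0,0.007,0.45,0,0,0,0,0.007,0.5,0,0,0,0,0.007,0.55,0,0,0,0,0.007,0.6,0,0,0,0,0.007,0.65,0,0,0,0,0.007,0.7,0,0,0,0,0.007,0.75,0,0,0,0,0.007,0.8,0,0,0,0,0.007,0.85,0,0,0,0,0.007,0.9,0,0,0,0,0.007,0.9,0,0,0,0]'
python3 - <<'E'
from h import *
s=arm.sense()
go([.5765,.142,-.0232],89.5);go([.577,.205,-.0232],89.5)
E
```

```text
t: 13.37
position: [0.5756, 0.0518, -0.0233]
ee_rot: [[-1.0, 0.007, 0.0], [0.007, 1.0, 0.001], [0.0, 0.001, -1.0]]
contact_force: [0.4, 2.5, 2.2]
finger_gap: 0.432
finger_force: 5.0
[ 0.576  0.142 -0.023] -> [-0.0012, 0.4508, 0.0003, 0.0004, -0.0, 0.0005]
[ 0.577  0.205 -0.023] -> [-0.0014, 0.7658, 0.0007, 0.0004, -0.0, 0.0005]
```

```bash
python3 -m creep '[-0.001,0.05,0,0,0,0,-0.001,0.1,0,0,0,0,-0.001,0.15,0,0,0,0,-0.001,0.2,0,0,0,0,-0.001,0.25,0,0,0,0,-0.001,0.3,0,0,0,0,-0.001,0.35,0,0,0,0,-0.001,0.4,0,0,0,0,-0.001,0.45,0,0,0,0,-0.001,0.5,0,0,0,0,-0.001,0.55,0,0,0,0,-0.001,0.6,0,0,0,0,-0.001,0.65,0,0,0,0,-0.001,0.7,0,0,0,0,-0.001,0.74,0,0,0,0,-0.001,0.74,0,0,0,0]'
```

```text
t: 14.7
position: [0.5771, 0.1998, -0.0233]
ee_rot: [[-1.0, 0.008, 0.0], [0.008, 1.0, 0.002], [-0.0, 0.002, -1.0]]
contact_force: [-0.3, 3.4, 1.9]
finger_gap: 0.434
finger_force: 5.0
```

```bash
python3 -m creep '[0,0,0,0,0,0,0,0,0,0,0,0,0,0,0,0,0,0,0,0,0,0,0,0,0,0,-0.1,0,0,0,0,0,-0.3,0,0,0,0,0,-0.5,0,0,0,0,0,-0.55,0,0,0,0,0,-0.55,0,0,0]' 0.2 5
python3 -m creep '[0,-0.2,0,0,0,0,0,-0.4,0,0,0,0,0,-0.6,0,0,0,0,0,-0.8,0,0,0,0,0,-1,0,0,0,0,0,-1,0,0,0,0]' 1 | grep -E "t:|pos"
python3 -m creep '[0,-0.2,0,0,0,0,0,-0.4,0,0,0,0,0,-0.6,0,0,0,0,0,-0.8,0,0,0,0,0,-1,0,0,0,0,0,-1,0,0,0,0]' | grep -E "t:|pos"
python3 - <<'E'
from h import *
go([.573,-.356,.085],89.5)
c=arm.camera("top")
for r in arm.search_frame(c,"a_mid"): print(r["point"],r["p"],px2w(c,r["point"],.036))
c=arm.camera("side")
for r in arm.search_frame(c,"a_mid"): print(r["point"],r["p"],px2w(c,r["point"],.018))
E
```

```text
t: 15.45
position: [0.5806, 0.1977, 0.0914]
ee_rot: [[-1.0, 0.009, 0.009], [0.009, 1.0, 0.001], [-0.009, 0.001, -1.0]]
contact_force: [0.1, 0.2, 0.3]
finger_gap: 0.601
finger_force: 0.0
t: 15.95
position: [0.5741, -0.009, 0.0845]
ee_rot: [[-1.0, 0.015, -0.003], [0.015, 1.0, -0.002], [0.003, -0.002, -1.0]]
t: 16.45
position: [0.5724, -0.2087, 0.0848]
ee_rot: [[-1.0, 0.015, -0.002], [0.015, 1.0, -0.002], [0.002, -0.002, -1.0]]
[ 0.573 -0.356  0.085] -> [-0.0138, -0.7362, 0.0004, -0.0005, -0.0005, -0.0019]
[360.8, 179.8] 0.7 [ 0.56893502 -0.35890141  0.036     ]
[150.4, 255.2] 0.57 [0.55204344 0.13853838 0.018     ]
[295.5, 158.4] 0.53 [ 0.5798752 -0.3597332  0.018    ]
```

```bash
python3 -m creep '[-0.012,-0.2,0,0,0,0,-0.012,-0.4,0,0,0,0,-0.012,-0.6,0,0,0,0,-0.012,-0.74,0,0,0,0,-0.012,-0.74,0,0,0,0,-0.012,-0.74,0,0,0,0,-0.012,-0.74,0.2,0,0,0,-0.012,-0.74,0.4,0,0,0,-0.012,-0.74,0.53,0,0,0,-0.012,-0.74,0.54,0,0,0,-0.012,-0.74,0.54,0,0,0]'
python3 -m creep '[0,0,0,0,0,0,0,0,0,0,0,0,0,0,0,0,0,0,0,0,0,0,0,0,0,0,0,0,0,0,0,0,0,0,0,0,0,0,0,0,0,0,0,0,0,0,0,0,0,0,0,0,0,0]' -0.2 5
python3 - <<'E'
from h import *
s=arm.sense();print(s["finger_gap"]*92,s["finger_force"])
z=s["position"][2]
for p in((.492,-.305),(.49,-.21),(.5755,-.13)):go([*p,z],89.5)
E
```

```text
t: 17.57
position: [0.5745, -0.347, -0.0229]
ee_rot: [[-1.0, 0.006, -0.003], [0.006, 1.0, 0.003], [0.003, 0.003, -1.0]]
contact_force: [-0.3, 0.3, 0.2]
finger_gap: 1.001
finger_force: 0.0
t: 18.32
position: [0.5753, -0.3513, -0.0206]
ee_rot: [[-1.0, 0.009, 0.001], [0.009, 1.0, -0.001], [-0.001, -0.001, -1.0]]
contact_force: [-1.1, -1.4, 3.7]
finger_gap: 0.54
finger_force: 5.0
49.67273908455136 5.000437572598457
[ 0.492 -0.305 -0.021] -> [0.4184, 0.228, -0.0007, -0.0004, 0.0003, 0.0]
[ 0.49  -0.21  -0.021] -> [0.4325, 0.7029, -0.0013, -0.0004, 0.0003, 0.0]
[ 0.576 -0.13  -0.021] -> [0.0085, 1.1066, -0.0014, -0.0004, 0.0003, 0.0]
```

The grip stopped at 49.7 mm, so this is the 50 mm adapter. I thread it between the jar and the large one.

```bash
python3 -m creep '[0.04,0.012,0,0,0,0,0.1,0.03,0,0,0,0,0.15,0.046,0,0,0,0,0.2,0.07,0,0,0,0,0.25,0.09,0,0,0,0,0.3,0.115,0,0,0,0,0.35,0.14,0,0,0,0,0.37,0.2,0,0,0,0,0.39,0.26,0,0,0,0,0.405,0.33,0,0,0,0,0.42,0.39,0,0,0,0,0.44,0.45,0,0,0,0,0.456,0.51,0,0,0,0,0.456,0.57,0,0,0,0,0.455,0.63,0,0,0,0,0.45,0.69,0,0,0,0,0.45,0.75,0,0,0,0,0.45,0.8,0,0,0,0,0.45,0.8,0,0,0,0]'
python3 - <<'E'
from h import *
s=arm.sense()
for p in((.576,-.13),(.576,-.03)):go([*p,-.0208],89.5)
E
```

```text
t: 19.9
position: [0.4869, -0.1876, -0.0209]
ee_rot: [[-1.0, 0.007, 0.001], [0.007, 1.0, 0.001], [-0.001, 0.001, -1.0]]
contact_force: [1.2, 0.8, 6.7]
finger_gap: 0.544
finger_force: 5.0
[ 0.576 -0.13  -0.021] -> [-0.4432, 0.2913, 0.0002, 0.0002, 0.0003, 0.0004]
[ 0.576 -0.03  -0.021] -> [-0.4395, 0.7913, 0.0005, 0.0002, 0.0003, 0.0004]
```

```bash
python3 -m creep '[-0.05,0.05,0,0,0,0,-0.1,0.1,0,0,0,0,-0.16,0.14,0,0,0,0,-0.22,0.18,0,0,0,0,-0.28,0.21,0,0,0,0,-0.34,0.24,0,0,0,0,-0.4,0.27,0,0,0,0,-0.44,0.29,0,0,0,0,-0.443,0.29,0,0,0,0,-0.443,0.34,0,0,0,0,-0.442,0.39,0,0,0,0,-0.442,0.44,0,0,0,0,-0.441,0.49,0,0,0,0,-0.441,0.54,0,0,0,0,-0.44,0.59,0,0,0,0,-0.44,0.64,0,0,0,0,-0.44,0.69,0,0,0,0,-0.44,0.74,0,0,0,0,-0.44,0.74,0,0,0,0,-0.44,0.74,0,0,0,0]'
python3 - <<'E'
from h import *
s=arm.sense()
for p in((.5765,.012),(.5765,.0775)):go([*p,-.0208],89.5)
E
```

```text
t: 21.57
position: [0.5754, -0.0419, -0.0214]
ee_rot: [[-1.0, 0.007, -0.0], [0.007, 1.0, -0.0], [0.0, -0.0, -1.0]]
contact_force: [0.0, -0.3, -1.3]
finger_gap: 0.54
finger_force: 5.0
[ 0.576  0.012 -0.021] -> [-0.0034, 0.2696, -0.0031, -0.0, -0.0001, 0.0004]
[ 0.576  0.078 -0.021] -> [-0.001, 0.597, -0.0031, -0.0, -0.0001, 0.0004]
```

```bash
python3 -m creep '[-0.002,0.04,0,0,0,0,-0.003,0.08,0,0,0,0,-0.003,0.12,0,0,0,0,-0.003,0.16,0,0,0,0,-0.003,0.2,0,0,0,0,-0.003,0.24,0,0,0,0,-0.003,0.28,0,0,0,0,-0.003,0.32,0,0,0,0,-0.003,0.36,0,0,0,0,-0.002,0.4,0,0,0,0,-0.002,0.44,0,0,0,0,-0.002,0.48,0,0,0,0,-0.002,0.52,0,0,0,0,-0.001,0.56,0,0,0,0,-0.001,0.6,0,0,0,0,-0.001,0.6,0,0,0,0]'
```

```text
t: 22.9
position: [0.5766, 0.079, -0.0214]
ee_rot: [[-1.0, 0.007, -0.0], [0.007, 1.0, 0.0], [0.0, 0.0, -1.0]]
contact_force: [0.1, 0.0, -1.1]
finger_gap: 0.542
finger_force: 5.0
```

```bash
python3 -m creep '[0,0,0,0,0,0,0,0,0,0,0,0,0,0,0,0,0,0,0,0,0,0,0,0,0,0,-0.1,0,0,0,0,0,-0.3,0,0,0,0,0,-0.5,0,0,0,0,0,-0.55,0,0,0,0,0,-0.55,0,0,0]' 0.4 5 | grep -E "t:|pos|gap"
python3 -m creep '[0.05,-0.2,0,0,0,0,0.1,-0.4,0,0,0,0,0.2,-0.6,0,0,0,0,0.28,-0.8,0,0,0,0,0.35,-1,0,0,0,0,0.35,-1,0,0,0,0]' 0.7 | grep -E "t:|pos"
python3 -m creep '[0.05,-0.2,0,0,0,0,0.1,-0.4,0,0,0,0,0.2,-0.6,0,0,0,0,0.28,-0.8,0,0,0,0,0.35,-1,0,0,0,0,0.35,-1,0,0,0,0,0.35,-1,0,0,0,0]' | grep -E "t:|pos"
python3 - <<'E'
from h import *
c=arm.camera("top")
print(px2w(c,(347.4,236),.036),px2w(c,(389.3,248.5),.036),px2w(c,(325.5,280.5),.036))
go([.434,-.324,-.023],89.5)
E
```

```text
t: 23.65
position: [0.5804, 0.0769, 0.0935]
ee_rot: [[-1.0, 0.009, 0.009], [0.009, 1.0, -0.001], [-0.009, -0.001, -1.0]]
finger_gap: 0.7
t: 24.15
position: [0.5019, -0.1267, 0.0868]
ee_rot: [[-1.0, 0.014, -0.003], [0.014, 1.0, -0.001], [0.003, -0.001, -1.0]]
t: 24.73
position: [0.432, -0.3224, 0.0871]
ee_rot: [[-1.0, 0.013, -0.001], [0.013, 1.0, 0.002], [0.001, 0.002, -1.0]]
[ 0.43505313 -0.32335988  0.036     ] [ 0.40641619 -0.42014676  0.036     ] [ 0.33215021 -0.26995329  0.036     ]
[ 0.434 -0.324 -0.023] -> [-0.0078, -0.018, 0.5505, 0.0008, -0.0005, -0.0006]
```

```bash
python3 -m creep '[-0.01,-0.01,0.15,0,0,0,-0.01,-0.01,0.3,0,0,0,-0.01,-0.01,0.4,0,0,0,-0.01,-0.01,0.5,0,0,0,-0.01,-0.01,0.55,0,0,0,-0.01,-0.01,0.55,0,0,0]' | grep -E "t:|pos|contact"
python3 -m creep '[0,0,0,0,0,0,0,0,0,0,0,0,0,0,0,0,0,0,0,0,0,0,0,0,0,0,0,0,0,0,0,0,0,0,0,0]' 0 5
python3 - <<'E'
from h import *
s=arm.sense();print(s["finger_gap"]*92,s["finger_force"])
z=s["position"][2]
for p in((.47,-.2),(.5755,-.17),(.5755,-.035)):go([*p,z],89.5)
E
```

```text
t: 25.28
position: [0.4342, -0.3195, -0.0243]
ee_rot: [[-1.0, 0.007, -0.004], [0.007, 1.0, 0.005], [0.004, 0.005, -1.0]]
contact_force: [-0.0, -0.5, -0.2]
t: 25.78
position: [0.4364, -0.3241, -0.0198]
ee_rot: [[-1.0, 0.009, 0.002], [0.009, 1.0, -0.001], [-0.002, -0.001, -1.0]]
contact_force: [1.1, 1.8, 6.7]
finger_gap: 0.649
finger_force: 5.0
59.68025681703233 5.002276226878166
[ 0.47 -0.2  -0.02] -> [-0.1624, 0.6219, -0.0006, -0.0005, 0.0007, 0.0]
[ 0.576 -0.17  -0.02 ] -> [-0.6886, 0.7765, 0.0003, -0.0005, 0.0007, 0.0]
[ 0.576 -0.035 -0.02 ] -> [-0.6828, 1.4514, -0.0007, -0.0005, 0.0007, 0.0]
```

The grip stopped at 59.7 mm, so this is the 60 mm adapter. It goes to the front bay.

```bash
python3 -m creep '[-0.01,0.04,0,0,0,0,-0.02,0.1,0,0,0,0,-0.03,0.17,0,0,0,0,-0.05,0.24,0,0,0,0,-0.06,0.31,0,0,0,0,-0.07,0.38,0,0,0,0,-0.08,0.45,0,0,0,0,-0.09,0.52,0,0,0,0,-0.11,0.58,0,0,0,0,-0.15,0.64,0,0,0,0,-0.22,0.68,0,0,0,0,-0.29,0.72,0,0,0,0,-0.36,0.76,0,0,0,0,-0.43,0.8,0,0,0,0,-0.5,0.84,0,0,0,0,-0.57,0.88,0,0,0,0,-0.63,0.91,0,0,0,0,-0.68,0.93,0,0,0,0,-0.685,0.93,0,0,0,0,-0.685,0.93,0,0,0,0]'
python3 - <<'E'
from h import *
s=arm.sense();go([.5755,-.043,s["position"][2]],89.5)
E
```

```text
t: 27.45
position: [0.5742, -0.1365, -0.0213]
ee_rot: [[-1.0, 0.008, 0.0], [0.008, 1.0, 0.002], [-0.0, 0.002, -1.0]]
contact_force: [1.8, 2.7, 3.7]
finger_gap: 0.651
finger_force: 5.0
[ 0.576 -0.043 -0.021] -> [-0.0029, 0.4675, 0.0008, 0.0005, 0.0001, 0.0003]
```

```bash
python3 -m creep '[-0.003,0.04,0,0,0,0,-0.003,0.08,0,0,0,0,-0.003,0.12,0,0,0,0,-0.003,0.16,0,0,0,0,-0.003,0.2,0,0,0,0,-0.003,0.24,0,0,0,0,-0.003,0.28,0,0,0,0,-0.003,0.32,0,0,0,0,-0.003,0.36,0,0,0,0,-0.003,0.4,0,0,0,0,-0.003,0.44,0,0,0,0,-0.003,0.47,0,0,0,0,-0.003,0.47,0,0,0,0,-0.003,0.47,0,0,0,0]'
python3 -m creep '[0,0,0,0,0,0,0,0,0,0,0,0,0,0,0,0,0,0,0,0,0,0,0,0,0,0,-0.1,0,0,0,0,0,-0.3,0,0,0,0,0,-0.5,0,0,0,0,0,-0.7,0,0,0,0,0,-0.7,0,0,0]' 0.6 5 | grep -E "t:|pos|gap"
python3 -m creep '[0.1,-0.2,0,0,0,0,0.3,-0.4,0,0,0,0,0.4,-0.6,0,0,0,0,0.6,-0.8,0,0,0,0,0.7,-1,0,0,0,0,0.7,-1,0,0,0,0,0.7,-1,0,0,0,0]' | grep -E "t:|pos"
python3 - <<'E'
from h import *
t=arm.camera("top");f=np.asarray(t["frame"])
z=cv2.resize(f[60:310,90:410],None,fx=2.4,fy=2.4,interpolation=cv2.INTER_CUBIC);cv2.imwrite("pics/end.png",z[...,::-1])
E
```

```text
t: 28.62
position: [0.5752, -0.0429, -0.0213]
ee_rot: [[-1.0, 0.008, -0.0], [0.008, 1.0, 0.002], [0.0, 0.002, -1.0]]
contact_force: [0.3, 3.7, 4.6]
finger_gap: 0.65
finger_force: 5.0
t: 29.37
position: [0.581, -0.0464, 0.1281]
ee_rot: [[-1.0, 0.009, 0.015], [0.009, 1.0, -0.004], [-0.015, -0.004, -1.0]]
finger_gap: 0.802
t: 29.95
position: [0.4305, -0.2483, 0.1186]
ee_rot: [[-1.0, 0.015, -0.001], [0.015, 1.0, -0.002], [0.001, -0.002, -1.0]]
```

View pics/end.png

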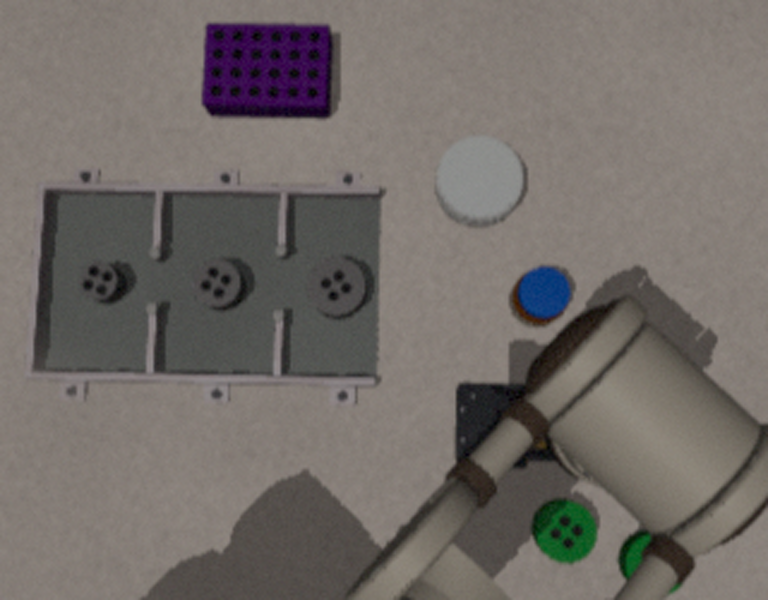

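The small adapter stands in the end bay (103,282), the 50 mm one in the middle bay (222,282) and the 60 mm one wholly in the front bay (340,285). The jar, dishes and rack are where they were.

```bash
python3 -c "
from cell import arm
print(arm.job_done())"
```

```text
the job is handed in; nothing more can be done
None
```

I handed the job in at about 30 s. The 40 mm adapter is in the end bay, the 50 mm in the middle bay and the 60 mm wholly in the front bay; I told them apart by the gripper opening (39.7, 49.7 and 59.7 mm) and did not press the 50 and 60 mm ones against the gaps that stop them. The jar, dishes and rack look unmoved in the last picture.

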